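# Soft close of the hex key case

### The arm

A 6-joint arm with a two-finger parallel gripper is mounted at the origin on the work surface. World frame = base frame: x ahead of the robot, y to its left, z up, the work surface at z = 0. Lengths are in mm, angles in degrees, forces in N, time in s.
With the tool pointing down it reaches from about 350 to 975 mm from the base axis. Payload 17.4 kg.
Tool frame: the origin (TCP) lies on the centre line of the jaws, within the pads' length; the fingertips stand 19 mm ahead of it and the grasp point (between the pads) is the TCP; x points along the fingers, y is the direction in which the jaws open and shut, and the axes are right-handed (so a half turn about x gives the same grasp; the last joint's range is limited). The gripper opens to 85 mm and grips with 20 to 120 N. Pads are 22 mm wide; open, the fingers measure 114 mm over their backs; the gripper's body (76 mm by 85 mm) begins 54 mm behind the grasp point. The pads swing forward as they close: fully open they stand 13 mm farther back than shut.
Start: joints at [69.626, 6.646, 82.598, -0, 90.757, -2.166], TCP at [210.93, 641.203, 250.303] pointing down, gripper open.
Joint ranges: [-162.19, 162.19], [-47.58, 125.68], [4.15, 143.07], [-65.23, 245.23], [0.69, 171.88], [-170.13, 170.13]. Speed limits (degrees/s): [108.29, 108.29, 127.2, 180, 180, 180].

### API

Orientations are given as [roll, pitch, yaw] about the fixed x, y, z axes, in that order (R = Rz(yaw) Ry(pitch) Rx(roll)).
In Python, from station import arm, optics gives the robot as it stands.
- The arm moves only by the tool apply_moves, never from a script. Its argument "steps" is a list of rows, each an object of numbers: "tx", "ty", "tz": the shift along the tool's x, y, z in mm; "roll": the turn about the tool's x in degrees; "gripper": the closure, from -1 (fully open) to 1 (shut). A call has 1 to 20 rows; each row is the pose to reach, as a shift and turn from the pose commanded when the call began, along the tool's axes at that moment; what a row does not reach only later rows make up. A row lasts 1/10 s, in which the tool goes at most 50 mm and 8.59 degrees, less where a joint would pass 70% of its speed; a pose out of reach is approached as far as the arm can. A call with a gripper value outside its range is refused whole. The fingers move at their own pace and stop on an object; "grip_force" is the grip in N (left out, the last holds). Time passes only in rows, so rows that repeat a pose let the fingers close. It gives the time, the measured TCP pose, the force and the opening at its end, in the units of the state.
- arm.observe(): the state, without advancing time (a new reading comes with each control period).
- optics.read_camera(name): name is "scene" or "top"; returns (picture, depth): 420x560x3 uint8, blue, green, red; 420x560 float32, mm along the optical axis (not along the pixel's ray), 0 where there is no reading.
- optics.camera_params(name): a dict with "fov_y" (degrees; the focal length in pixels is half the picture's height over the tangent of half this angle, whatever the lens; pixels are square), "cx", "cy" (the principal point, pixels), "k1" (the pictures are not rectified: a ray, as slopes to the right and down, at radius r is drawn at 1 + k1 r^2 times it, then the intrinsics apply), "T" (4x4, takes a point from camera to world coordinates). Camera axes: x right, y up, looking along -z (the intrinsics and any distortion apply to the point x, -y, -z); pixel columns grow to the right and rows downward; lengths in mm; the calibration is good to about 2 mm. A picture is of the moment at which its call begins. camera_params takes no time and is no camera call.
- arm.hand_in(): hands the job in, once; it reports no verdict.
Trained networks look in the newest picture that a camera, given by its name, has taken for a name from the list of things; names that differ only in an ending like _2 or _b are one class to them, and where a whole thing is asked for, a point or a joint stands for the part that bears it (a point fixed in the world has none). Each returns a list of dicts, best first, with "confidence" (0 to 1); they miss things now and then, are a little off and sometimes report something else, mostly with a low value. They report only what shows in the picture. A call takes as long as a camera call. They do not tell look-alikes from the thing itself.
- optics.cut_out(camera, name): "mask" (420x560 bool, what is visible of it) and "pixel" ([column, row] in pixels, amid what is visible of it).
- optics.place_of(camera, name): "pixel" ([column, row] in pixels: a listed point, or the origin of a listed thing).
The state is a dict: "time_s": time; "joints": joint angles; "qvel": joint speeds; "effort": joint torques, N m; "eef_pos": TCP position; "ee_rot": TCP orientation; "contact_force": force on the tool from outside, world axes, zero at the start; "ft_torque": the same for the moment, N m; "finger_gap": finger opening in mm.
Only numpy, scipy, OpenCV 4.12 (cv2) and the standard library are available. Lean on these libraries where they do the work, as an engineer would, in place of code of your own. Each camera call takes 0.05 s, during which the arm holds its last target.

### The job

Close the open lid of the hex key case without letting it slam, so that no key jumps out of its clip: pull the upright lid over towards its front with a fingertip until it starts to fall, catch it on the back of the fingers under its front lip while it is still well open, and lower it slowly until it is fully shut. Only touch the lid, never grip or force it, leave the case, the bumper block and the bushing where they are, and finish with the hand clear.

Things in the scene. Friction and masses are not known exactly. Their poses are not given: they have to be found in the camera images.
- case: Chromed sheet-steel hex key case, an open-topped tray 100 mm deep (its x) by 180 mm wide (its y) by 50 mm high with hex keys inside, 1.6 kg, loose on the cart top. Origin at the centre of its underside, z up. The lid's hinge runs along its y at its +x (rear) top edge; its front looks to its -x, roughly to the robot's right.
- lid (a joint): Lid angle, rad: 0 shut, 1.57 upright, 1.9 rear stop. Starts at 1.60 to 1.70. Plate 4 mm thick, 178 mm wide, 0.35 kg. Hinge friction holds it between about 1.4 and 1.75; pulled to 1.3 or less it falls shut, slowly at first (2 to 4 s from 1.25, damped), passing 0.7 at about 0.5 to 0.7 rad/s and landing at about 0.8 rad/s: a slam.
- lid_lip (a point): Middle of the lid's free edge, on the axis of a round bead (radius 4 mm, 178 mm long) parallel to the hinge and 125 mm from it. Shut, it is 53 mm above the cart top and 25 mm in front of the tray's front wall, so fingers can stay under it until the lid is shut. Axes are the lid's: x from lip to hinge, y along the hinge, z out of the outer face (up when shut, rearward when upright).
- lid_hinge (a point): Middle of the hinge axis, in the case's frame at (50, 0, 53) mm; axes as the case's. A soft close is well under 0.5 rad/s; only the last 4 mm at the lip may be dropped.
- fixture: Cam lock fixture bolted to the cart top, left or right of the case: base plate 150 x 90 mm, two jaws, an eccentric cam with a lever, and a grey titanium claw finger clamped upright, 125 mm high overall. Origin at the centre of the plate's underside. Only to be kept clear of.
- bumper: Polyurethane bumper block, 70 x 45 x 40 mm high, loose, on the other side of the case from the fixture. Origin at the centre of its underside. Bystander.
- bushing: Bronze pivot bushing, a ring standing upright, 34 mm outer and 22 mm inner diameter, 32 mm high, loose, beside the end of the case nearer the robot. Origin at the centre of its underside. Bystander.
There are look-alikes about, which are no part of the job. There is more than one size of the case; the job needs the largest.

How it is judged:
By the outcome, as a careful person would: the job done as asked, in the order asked, and still so for the second after the job is handed in, with the robot touching nothing.
It also fails if it takes over 38 s, if anything falls off the work surface, if the arm or the gripper's body presses on something with over 40 N, if the wrist force passes 120 N, or if a joint passes its speed limit or range.

## Working session

There is one attempt and no reset: what is moved stays moved. The work goes in short steps, Python scripts to look and compute and a tool call to move; the robot and the scene stay as the last step left them, time stands still between calls to the robot, and variables do not carry over. Pictures are saved under pics/ and viewed, and the job is handed in when it is done.

Besides the shell and the picture viewer there is one more tool, called after "Call:" as name([rows], argument=value, ...), one row to a line, values as JSON. apply_moves: Moves the arm, as the interface text tells. Its arguments: {"type":"object","properties":{"steps":{"type":"array"},"grip_force":{"type":"number"}},"required":["steps"]}

```bash
ls; mkdir -p pics; cat > h.py <<'E'
import numpy as np, cv2
from station import arm, optics
def unproj(name,px,depth):
    p=optics.camera_params(name); f=210/np.tan(np.radians(p['fov_y']/2))
    K=np.array([[f,0,p['cx']],[0,f,p['cy']],[0,0,1.]])
    u=cv2.undistortPoints(np.array(px,float).reshape(-1,1,2),K,np.array([p['k1'],0,0,0.])).reshape(-1,2)
    d=np.array(depth,float).reshape(-1)
    c=np.c_[u[:,0]*d,-u[:,1]*d,-d,np.ones(len(d))]
    return (c@np.array(p['T']).T)[:,:3]
def proj(name,P):
    p=optics.camera_params(name); f=210/np.tan(np.radians(p['fov_y']/2))
    T=np.linalg.inv(np.array(p['T'])); c=np.c_[np.atleast_2d(P),np.ones(len(np.atleast_2d(P)))]@T.T
    x=c[:,0]/-c[:,2]; y=-c[:,1]/-c[:,2]; r=x*x+y*y; s=1+p['k1']*r
    return np.c_[f*x*s+p['cx'],f*y*s+p['cy']]
E
python3 - <<'E'
from h import *
print(arm.observe())
for n in('scene','top'):
    im,d=optics.read_camera(n); cv2.imwrite(f'pics/{n}0.png',im); np.save(f'{n}0d.npy',d); np.save(f'{n}0.npy',im)
    p=optics.camera_params(n); print(n,p)
    for t in('case','lid','fixture','bumper','bushing'):
        try:
            for r in optics.cut_out(n,t): print(t,r['pixel'],r['confidence'],r['mask'].sum())
        except Exception as e: print(t,e)
    for t in('lid_lip','lid_hinge','case'):
        for r in optics.place_of(n,t): print('pl',t,r)
print(arm.observe()['time_s'])
E
```

```text
pics
{'time_s': 0.0, 'joints': array([ 6.96268757e+01,  6.67564187e+00,  8.26368597e+01, -6.52652197e-04,
        9.07565487e+01, -2.16617740e+00]), 'qvel': array([ 0.01884748,  0.02069143,  0.04415685, -0.01870937,  0.06278951,
       -0.01140885]), 'effort': array([-1.54821566e-03, -7.31985211e+01, -6.32489061e+01, -1.73836470e-04,
        6.06739035e-03, -4.17241921e-07]), 'eef_pos': array([210.85943564, 641.03814785, 249.53223375]), 'ee_rot': array([ -91.62468233,   89.93094657, -109.83163749]), 'contact_force': array([0.20788017, 0.33964487, 0.32932927]), 'ft_torque': array([0.02009099, 0.01600778, 0.00492884]), 'finger_gap': 85.50334691974862}
scene {'fov_y': 44.1387963199179, 'cx': 278.59136561837937, 'cy': 214.4220839733796, 'k1': -0.1333127275507332, 'T': array([[ 3.48122925e-01, -6.60992864e-01,  6.64754739e-01,
         1.31060937e+03],
       [ 9.37288620e-01,  2.32306665e-01, -2.59853143e-01,
        -2.93255974e+02],
       [ 1.73341167e-02,  7.13527888e-01,  7.00412365e-01,
         8.76855478e+02],
       [ 0.00000000e+00,  0.00000000e+00,  0.00000000e+00,
         1.
[... 1194 characters left out ...]
87 1766
case [213.1, 226.9] 0.66 1637
lid [211.1, 227.5] 0.92 1508
lid [360.2, 249.2] 0.62 1591
lid [260.3, 221.5] 0.57 353
fixture [412.0, 196.7] 0.95 1644
bumper [141.4, 206.4] 0.58 447
pl lid_lip {'pixel': [260.2, 217.4], 'confidence': 0.94}
pl lid_lip {'pixel': [347.9, 244.1], 'confidence': 0.79}
pl lid_lip {'pixel': [220.6, 237.8], 'confidence': 0.57}
pl lid_hinge {'pixel': [380.9, 255.1], 'confidence': 0.89}
pl lid_hinge {'pixel': [200.9, 213.3], 'confidence': 0.78}
pl lid_hinge {'pixel': [264.9, 222.2], 'confidence': 0.7}
pl case {'pixel': [280.7, 217.0], 'confidence': 0.87}
pl case {'pixel': [212.8, 225.8], 'confidence': 0.83}
pl case {'pixel': [363.2, 250.4], 'confidence': 0.76}
0.9
```

View pics/scene0.png

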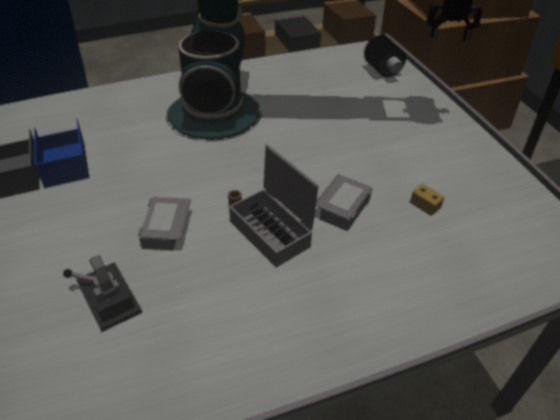

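View pics/top0.png

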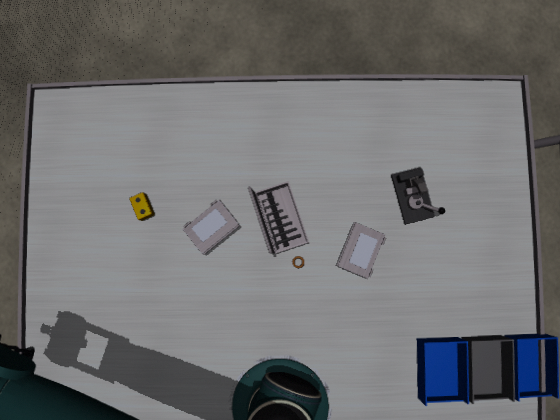

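```bash
cat > m.py <<'E'
from h import *
import sys
def cloud(n,d,box):
    x0,y0,x1,y1=box; u,v=np.meshgrid(np.arange(x0,x1),np.arange(y0,y1)); dd=d[y0:y1,x0:x1]; m=dd>0
    return unproj(n,np.c_[u[m],v[m]],dd[m]), np.c_[u[m],v[m]]
E
python3 - <<'E'
from m import *
ds=np.load('scene0d.npy'); dt=np.load('top0d.npy')
im=np.load('top0.npy'); cv2.imwrite('pics/topz.png',cv2.resize(im[160:290,160:390],None,fx=3.4,fy=3.4,interpolation=cv2.INTER_CUBIC))
im=np.load('scene0.npy'); cv2.imwrite('pics/scenez.png',cv2.resize(im[135:275,210:350],None,fx=4.2,fy=4.2,interpolation=cv2.INTER_CUBIC))
Pt,_=cloud('top',dt,(160,160,450,280)); 
tb=Pt[abs(Pt[:,2])<15]; print('table z top',np.median(tb[:,2]))
Pc,uv=cloud('top',dt,(235,170,320,265)); h=Pc[Pc[:,2]>15]; print(len(h),h.min(0),h.max(0))
for lo,hi in((15,45),(45,60),(60,100),(100,150),(150,190)):
    q=h[(h[:,2]>lo)&(h[:,2]<=hi)]
    if len(q)>5: print(lo,hi,len(q),q.mean(0),cv2.minAreaRect(q[:,:2].astype(np.float32)))
Ps,uv=cloud('scene',ds,(225,140,320,265)); 
print('table scene',np.median(Ps[abs(Ps[:,2])<12][:,2]))
h=Ps[Ps[:,2]>8]
for lo,hi in((15,45),(45,58),(58,70),(70,100),(100,150),(150,165),(165,200)):
    q=h[(h[:,2]>lo)&(h[:,2]<=hi)]
    if len(q)>5: print(lo,hi,len(q),q.mean(0),cv2.minAreaRect(q[:,:2].astype(np.float32)))
L=h[(h[:,2]>75)]
c=L.mean(0); n=np.linalg.svd(L-c)[2][2]; print('lid plane',c,n, np.abs((L-c)@n).mean())
E
```

```text
table z top 0.49802399716463697
1424 [399.32481745 -84.43583459  15.28449471] [630.88088778 118.22996263 188.11244505]
15 45 782 [517.50123934  -3.3983031   29.04027194] ((523.23291015625, -17.309310913085938), (225.11672973632812, 184.03330993652344), 56.69841384887695)
45 60 262 [532.93114076 -17.86336412  50.27010107] ((531.7843627929688, -11.365066528320312), (180.0567626953125, 98.11743927001953), 17.755441665649414)
60 100 65 [511.7400532   35.14783887  81.00019811] ((515.536865234375, 36.58230209350586), (173.1942138671875, 2.1032609939575195), 17.700593948364258)
100 150 90 [512.18223018  37.81856761 125.58153123] ((513.7510375976562, 38.1797981262207), (173.89219665527344, 4.907983303070068), 16.69251823425293)
150 190 225 [513.20283146  42.99554472 181.05936231] ((514.1082153320312, 43.38532257080078), (177.6394500732422, 7.926528453826904), 17.740964889526367)
table scene 0.9422861796837196
15 45 2316 [522.10095163 -11.38466192  29.61518362] ((528.3280029296875, -14.705154418945312), (222.67041015625, 200.33949279785156), 60.48356628417969)
45 58 610 [536.10190146  -8.2726
[... 285 characters left out ...]
[522.05848858  37.47488561  85.35834648] ((516.279296875, 35.51219940185547), (180.7401885986328, 7.171797752380371), 17.2186222076416)
100 150 973 [521.25813491  39.53016971 125.66143546] ((516.3634033203125, 37.785400390625), (180.8437042236328, 8.281394958496094), 17.824174880981445)
150 165 308 [520.99720215  41.25035713 157.69531338] ((516.2827758789062, 39.32142639160156), (177.7108154296875, 7.266155242919922), 18.430583953857422)
165 200 462 [520.3415794   41.99810221 176.00708933] ((515.1220703125, 41.59368896484375), (177.44589233398438, 10.878731727600098), 17.5875186920166)
lid plane [521.02737137  39.83446885 132.76299825] [-0.30453489  0.95099927 -0.05346856] 1.0220555349623737
```

View pics/topz.png

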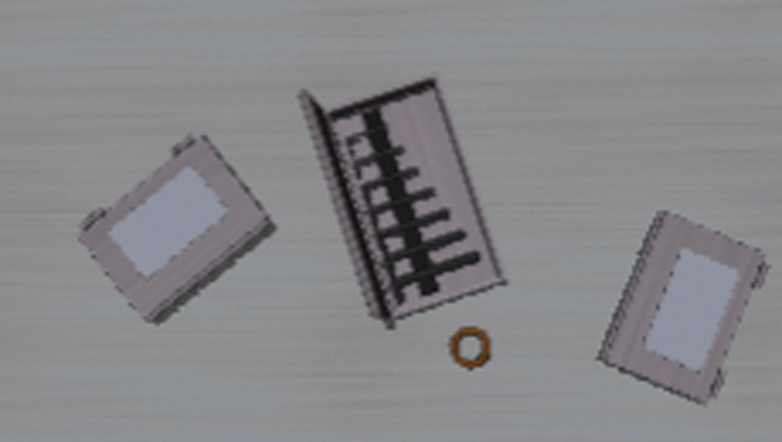

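View pics/scenez.png

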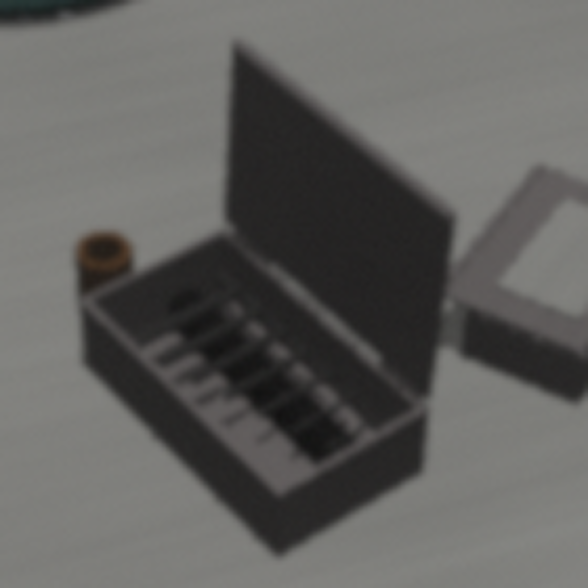

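```bash
cat >> h.py <<'E'
from scipy.spatial.transform import Rotation as Ro
H=np.array([516.5,36.0,53.]); r=np.array([-.305,.952,0]); f=-r; a=np.array([.952,.305,0])
def tool():
    s=arm.observe(); R=Ro.from_euler('xyz',s['ee_rot'],degrees=True).as_matrix(); return s,R
def to(P,s=None):
    s,R=tool(); return R.T@(np.array(P)-s['eef_pos'])
def fz():
    s,R=tool(); d=s['eef_pos']-H; F=s['contact_force']
    print('t %.2f fwd %.1f along %.1f z %.1f | F fwd %.2f al %.2f z %.2f gap %.1f'%(s['time_s'],d@f,d@a,s['eef_pos'][2],F@f,F@a,F[2],s['finger_gap']))
E
python3 - <<'E'
from h import *
s,R=tool(); print(R.round(4))
th=np.degrees(np.arctan2(np.cross(R[:,1],f)[2],R[:,1]@f)); print('yaw to bring tool y to f',th,'to r',np.degrees(np.arctan2(np.cross(R[:,1],r)[2],R[:,1]@r)))
print(to(H+r*55+[0,0,250-53]))
E
```

```text
[[-0.000e+00  3.125e-01  9.499e-01]
 [ 1.000e-04  9.499e-01 -3.125e-01]
 [-1.000e+00  1.000e-04 -0.000e+00]]
yaw to bring tool y to f -144.02394101154923 to r 35.97605898845076
[ 2.98690492e-01 -4.34896277e+02  4.47113744e+02]
```

Call:
apply_moves([
  {"tx":0,"ty":-10,"tz":10,"roll":-2,"gripper":1},
  {"tx":0,"ty":-35,"tz":35,"roll":-5,"gripper":1},
  {"tx":0,"ty":-65,"tz":67,"roll":-8,"gripper":1},
  {"tx":0,"ty":-97,"tz":100,"roll":-12,"gripper":1},
  {"tx":0,"ty":-130,"tz":134,"roll":-15,"gripper":1},
  {"tx":0,"ty":-163,"tz":168,"roll":-18,"gripper":1},
  {"tx":0,"ty":-196,"tz":202,"roll":-21,"gripper":1},
  {"tx":0,"ty":-229,"tz":236,"roll":-24,"gripper":1},
  {"tx":0,"ty":-262,"tz":270,"roll":-27,"gripper":1},
  {"tx":0,"ty":-295,"tz":304,"roll":-30,"gripper":1},
  {"tx":0,"ty":-328,"tz":338,"roll":-32,"gripper":1},
  {"tx":0,"ty":-360,"tz":370,"roll":-34,"gripper":1},
  {"tx":0,"ty":-388,"tz":399,"roll":-36,"gripper":1},
  {"tx":0,"ty":-410,"tz":422,"roll":-36,"gripper":1},
  {"tx":0,"ty":-426,"tz":438,"roll":-36,"gripper":1},
  {"tx":0,"ty":-435,"tz":447,"roll":-36,"gripper":1},
  {"tx":0,"ty":-435,"tz":447,"roll":-36,"gripper":1},
  {"tx":0,"ty":-435,"tz":447,"roll":-36,"gripper":1},
])

```text
time_s: 2.7
eef_pos: [499.4, 88.8, 250.3]
ee_rot: [91.0, 90.0, 108.8]
contact_force: [-0.4, 0.3, 0.1]
finger_gap: 0.1
```

```bash
python3 - <<'E'
from m import *
fz(); print(tool()[1].round(3))
for n in('scene','top'):
    im,d=optics.read_camera(n); np.save(n+'1d.npy',d)
    p=proj(n,tool()[0]['eef_pos'])[0].astype(int); print(n,p)
    x0=max(p[0]-70,0);y0=max(p[1]-75,0)
    cv2.imwrite(f'pics/{n}1.png',cv2.resize(im[y0:y0+140,x0:x0+140],None,fx=4.2,fy=4.2,interpolation=cv2.INTER_CUBIC))
    if n=='scene':
        P,uv=cloud(n,d,(x0,y0,x0+140,y0+140)); t=tool()[0]['eef_pos']; q=P-t
        m=(np.abs(q@a)<60)&(np.abs(q@r)<70)&(P[:,2]>195); q=q[m]
        for z in range(-40,90,5):
            k=(q[:,2]>=z)&(q[:,2]<z+5)
            if k.sum()>2: print(z,k.sum(),'fwd',(q[k]@f).min().round(1),(q[k]@f).max().round(1),'al',(q[k]@a).min().round(1),(q[k]@a).max().round(1))
E
```

```text
t 2.70 fwd -55.5 along -0.2 z 250.3 | F fwd -0.35 al -0.27 z 0.10 gap 0.1
[[-0.    -0.305  0.952]
 [ 0.     0.952  0.305]
 [-1.     0.    -0.   ]]
scene [309 129]
-20 6 fwd -2.0 7.7 al -10.5 9.5
-15 14 fwd -5.0 11.2 al 2.0 10.7
-10 27 fwd -12.3 14.5 al -7.5 12.6
-5 28 fwd -12.4 15.0 al -6.7 11.7
0 26 fwd -11.0 16.0 al -6.7 12.0
5 26 fwd -11.7 15.6 al -4.9 11.5
10 23 fwd -10.3 14.8 al -5.2 12.7
15 23 fwd -9.7 15.0 al 2.9 11.7
20 17 fwd -7.4 17.6 al 5.4 12.1
25 32 fwd -28.2 28.0 al 5.5 13.5
30 68 fwd -30.9 35.2 al -15.5 14.5
35 77 fwd -37.7 37.9 al -14.3 13.9
40 50 fwd -43.3 43.2 al -14.1 13.4
45 67 fwd -44.3 47.4 al -16.2 16.8
50 75 fwd -47.5 50.7 al -13.6 19.5
55 78 fwd -54.0 53.3 al -6.0 18.1
60 78 fwd -58.8 58.7 al -3.2 18.8
65 105 fwd -63.5 62.6 al -10.7 19.4
70 116 fwd -58.9 64.2 al -11.6 20.4
75 117 fwd -57.0 60.8 al -10.8 20.5
80 95 fwd -45.1 51.4 al -4.7 22.3
85 109 fwd -39.9 45.4 al -9.5 20.9
top [238 223]
```

View pics/scene1.png

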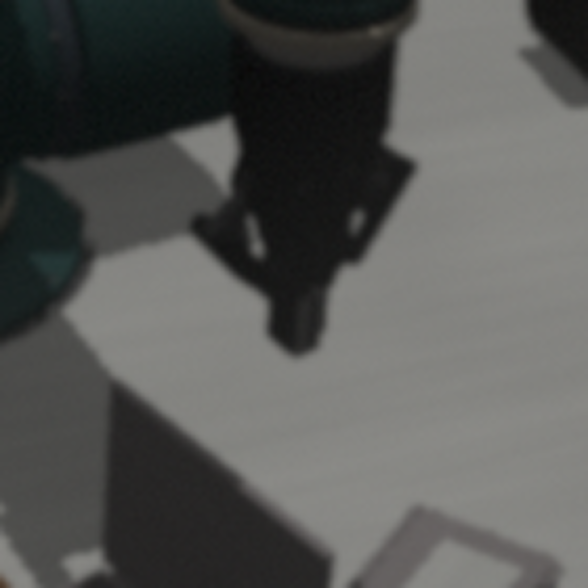

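Call:
apply_moves([
  {"tx":12},
  {"tx":30},
  {"tx":50},
  {"tx":65},
  {"tx":72},
  {"tx":72,"ty":-5},
  {"tx":72,"ty":-13},
  {"tx":72,"ty":-20},
  {"tx":72,"ty":-24},
  {"tx":72,"ty":-28},
  {"tx":72,"ty":-32},
  {"tx":72,"ty":-36},
  {"tx":72,"ty":-40},
  {"tx":72,"ty":-44},
  {"tx":72,"ty":-48},
  {"tx":72,"ty":-52},
  {"tx":72,"ty":-55},
  {"tx":72,"ty":-55},
])

```text
invalid input at $.steps[0]: expected keys tx, ty, tz, roll, gripper
```

```bash
cat > ang.py <<'E'
from m import *
def lidang(tag):
    n='scene'; im,d=optics.read_camera(n); cv2.imwrite(f'pics/{tag}.png',cv2.resize(im[110:270,200:360],None,fx=3.7,fy=3.7,interpolation=cv2.INTER_CUBIC))
    P,uv=cloud(n,d,(200,110,360,270)); q=P-H
    fw=q@f; al=q@a; z=q[:,2]
    m=(abs(al)>40)&(abs(al)<92)&(z>12)&(np.hypot(fw,z)<140)&(fw>-30)&(np.hypot(fw,z)>40)
    A=np.arctan2(z[m],fw[m]); print(tag,'lid angle med',np.median(A).round(3),'n',m.sum(), 'spread',np.percentile(A,[10,90]).round(2), 'L max',np.percentile(np.hypot(fw,z)[m],98).round(1))
    return P,d
E
python3 -c "
from ang import *
fz(); lidang('a1')"
```

```text
t 2.80 fwd -55.9 along -0.2 z 250.4 | F fwd 0.08 al -0.09 z -0.38 gap -0.2
a1 lid angle med 1.6 n 1050 spread [1.58 1.62] L max 130.1
```

View pics/a1.png

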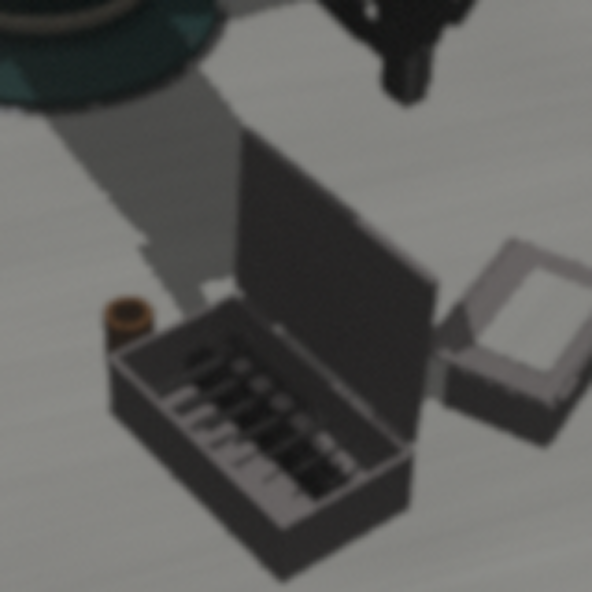

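Call:
apply_moves([
  {"tx":12,"ty":0,"tz":0,"roll":0,"gripper":1},
  {"tx":30,"ty":0,"tz":0,"roll":0,"gripper":1},
  {"tx":50,"ty":0,"tz":0,"roll":0,"gripper":1},
  {"tx":65,"ty":0,"tz":0,"roll":0,"gripper":1},
  {"tx":72,"ty":0,"tz":0,"roll":0,"gripper":1},
  {"tx":72,"ty":-5,"tz":0,"roll":0,"gripper":1},
  {"tx":72,"ty":-13,"tz":0,"roll":0,"gripper":1},
  {"tx":72,"ty":-20,"tz":0,"roll":0,"gripper":1},
  {"tx":72,"ty":-24,"tz":0,"roll":0,"gripper":1},
  {"tx":72,"ty":-28,"tz":0,"roll":0,"gripper":1},
  {"tx":72,"ty":-32,"tz":0,"roll":0,"gripper":1},
  {"tx":72,"ty":-36,"tz":0,"roll":0,"gripper":1},
  {"tx":72,"ty":-40,"tz":0,"roll":0,"gripper":1},
  {"tx":72,"ty":-44,"tz":0,"roll":0,"gripper":1},
  {"tx":72,"ty":-48,"tz":0,"roll":0,"gripper":1},
  {"tx":72,"ty":-52,"tz":0,"roll":0,"gripper":1},
  {"tx":72,"ty":-55,"tz":0,"roll":0,"gripper":1},
  {"tx":72,"ty":-55,"tz":0,"roll":0,"gripper":1},
])

```text
time_s: 4.65
eef_pos: [516.5, 35.5, 178.2]
ee_rot: [-142.9, 90.0, -125.1]
contact_force: [0.1, -0.1, 0.9]
finger_gap: -0.4
```

```bash
python3 -c "
from ang import *
fz(); lidang('a2')"
```

```text
t 4.65 fwd 0.4 along -0.1 z 178.2 | F fwd 0.10 al 0.08 z 0.94 gap -0.4
a2 lid angle med 1.396 n 796 spread [1.38 1.41] L max 130.8
```

View pics/a2.png

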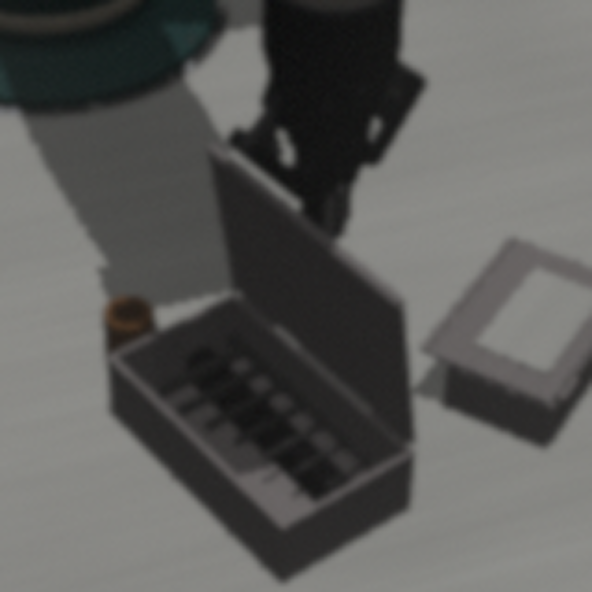

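Call:
apply_moves([
  {"tx":0,"ty":-5,"tz":0,"roll":0,"gripper":1},
  {"tx":0,"ty":-9,"tz":0,"roll":0,"gripper":1},
  {"tx":0,"ty":-13,"tz":0,"roll":0,"gripper":1},
  {"tx":0,"ty":-17,"tz":0,"roll":0,"gripper":1},
  {"tx":0,"ty":-21,"tz":0,"roll":0,"gripper":1},
  {"tx":0,"ty":-23,"tz":0,"roll":0,"gripper":1},
  {"tx":-3,"ty":-20,"tz":0,"roll":0,"gripper":1},
  {"tx":-20,"ty":-16,"tz":0,"roll":0,"gripper":1},
  {"tx":-38,"ty":-20,"tz":0,"roll":0,"gripper":1},
  {"tx":-42,"ty":-45,"tz":0,"roll":0,"gripper":1},
  {"tx":-42,"ty":-75,"tz":0,"roll":0,"gripper":1},
  {"tx":-34,"ty":-87,"tz":0,"roll":0,"gripper":1},
  {"tx":-12,"ty":-87,"tz":0,"roll":0,"gripper":1},
  {"tx":10,"ty":-87,"tz":0,"roll":0,"gripper":1},
  {"tx":20,"ty":-86,"tz":0,"roll":0,"gripper":1},
])

```text
time_s: 6.2
eef_pos: [542.2, -45.8, 156.9]
ee_rot: [152.2, 89.9, 170.0]
contact_force: [0.4, 0.7, 0.5]
finger_gap: 0.3
```

```bash
python3 -c "
from ang import *
fz(); lidang('a3'); fz()"
```

```text
t 6.20 fwd 85.7 along -0.5 z 156.9 | F fwd -0.54 al 0.62 z 0.53 gap 0.3
a3 lid angle med 1.034 n 164 spread [1.01 1.06] L max 132.1
t 6.25 fwd 85.4 along -0.7 z 156.0 | F fwd -0.48 al -0.30 z -2.42 gap 0.0
```

View pics/a3.png

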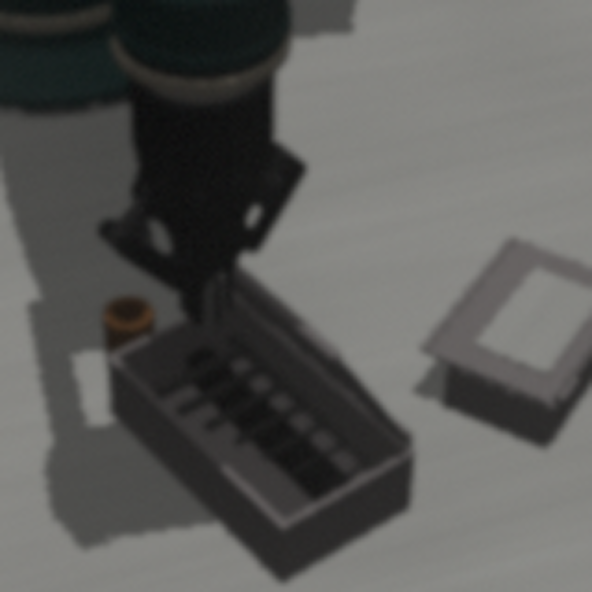

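```bash
cat > arc.py <<'E'
import sys,json,numpy as np
# arc.py th0 th1 nrows hold
t0,t1,n,h=float(sys.argv[1]),float(sys.argv[2]),int(sys.argv[3]),int(sys.argv[4])
for t in [t0]*h+list(np.linspace(t0,t1,n+1)[1:]):
    print(round(125*(np.sin(t0)-np.sin(t)),1), round(-125*(np.cos(t)-np.cos(t0)),1), end=' | ')
E
python3 arc.py 1.0 0.775 15 3
```

```text
0.0 -0.0 | 0.0 -0.0 | 0.0 -0.0 | 1.0 -1.6 | 2.1 -3.1 | 3.1 -4.7 | 4.2 -6.2 | 5.4 -7.7 | 6.5 -9.2 | 7.7 -10.7 | 8.8 -12.1 | 10.0 -13.5 | 11.3 -15.0 | 12.5 -16.4 | 13.8 -17.7 | 15.1 -19.1 | 16.4 -20.4 | 17.7 -21.8 |
```

Call:
apply_moves([
  {"tx":0,"ty":0,"tz":0,"roll":0,"gripper":1},
  {"tx":0,"ty":0,"tz":0,"roll":0,"gripper":1},
  {"tx":0,"ty":0,"tz":0,"roll":0,"gripper":1},
  {"tx":1,"ty":-1.6,"tz":0,"roll":0,"gripper":1},
  {"tx":2,"ty":-3,"tz":0,"roll":0,"gripper":1},
  {"tx":3,"ty":-4.6,"tz":0,"roll":0,"gripper":1},
  {"tx":4,"ty":-6,"tz":0,"roll":0,"gripper":1},
])

```text
time_s: 6.95
eef_pos: [544.6, -51.9, 154.3]
ee_rot: [-37.2, 90.0, -19.5]
contact_force: [1.2, -2.3, 1.1]
finger_gap: -0.2
```

```bash
python3 -c "
from ang import *
fz(); lidang('a4'); fz()"
```

```text
t 6.95 fwd 92.3 along -0.0 z 154.3 | F fwd 2.59 al 0.47 z 1.07 gap -0.2
a4 lid angle med 0.939 n 169 spread [0.91 0.97] L max 131.6
t 7.00 fwd 92.4 along -0.0 z 154.1 | F fwd 2.71 al 0.89 z 2.32 gap -0.2
```

```bash
python3 arc.py 0.94 0.62 20 0
```

```text
1.2 -1.6 | 2.4 -3.2 | 3.7 -4.8 | 4.9 -6.3 | 6.2 -7.8 | 7.5 -9.3 | 8.9 -10.8 | 10.2 -12.3 | 11.6 -13.7 | 13.0 -15.1 | 14.5 -16.5 | 15.9 -17.9 | 17.4 -19.3 | 18.9 -20.6 | 20.4 -21.9 | 22.0 -23.2 | 23.5 -24.4 | 25.1 -25.6 | 26.7 -26.8 | 28.3 -28.0 |
```

Call:
apply_moves([
  {"tx":1.2,"ty":-1.6,"tz":0,"roll":0,"gripper":1},
  {"tx":2.4,"ty":-3.2,"tz":0,"roll":0,"gripper":1},
  {"tx":3.7,"ty":-4.8,"tz":0,"roll":0,"gripper":1},
  {"tx":4.9,"ty":-6.3,"tz":0,"roll":0,"gripper":1},
  {"tx":6.2,"ty":-7.8,"tz":0,"roll":0,"gripper":1},
  {"tx":7.5,"ty":-9.3,"tz":0,"roll":0,"gripper":1},
  {"tx":8.9,"ty":-10.8,"tz":0,"roll":0,"gripper":1},
  {"tx":10.2,"ty":-12.3,"tz":0,"roll":0,"gripper":1},
  {"tx":11.6,"ty":-13.7,"tz":0,"roll":0,"gripper":1},
  {"tx":13,"ty":-15.1,"tz":0,"roll":0,"gripper":1},
])

```text
time_s: 8.0
eef_pos: [549.1, -66.1, 141.1]
ee_rot: [158.1, 90.0, 175.9]
contact_force: [0.3, -0.9, -1.3]
finger_gap: 0.0
```

```bash
python3 -c "
from ang import *
fz(); lidang('a5'); fz()"
```

```text
t 8.00 fwd 107.2 along -0.1 z 141.1 | F fwd 0.96 al 0.05 z -1.26 gap 0.0
a5 lid angle med 0.793 n 306 spread [0.76 0.83] L max 130.2
t 8.05 fwd 107.4 along -0.1 z 140.9 | F fwd 2.09 al -0.09 z -1.19 gap -0.0
```

View pics/a5.png

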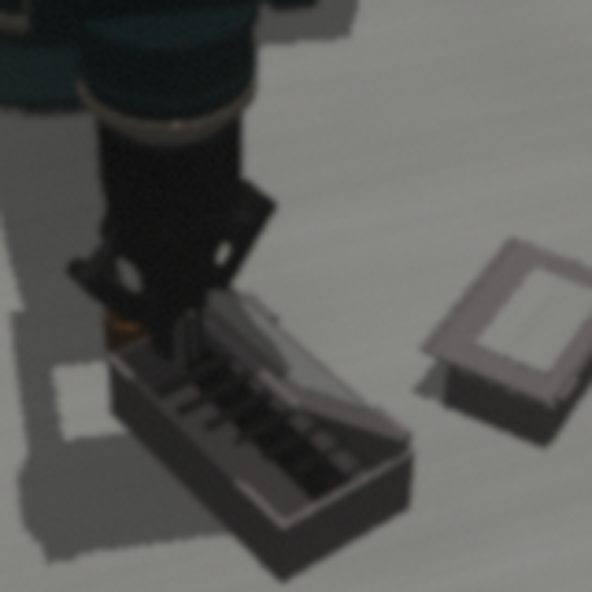

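```bash
python3 arc.py 0.78 0.54 16 0
```

```text
1.3 -1.3 | 2.7 -2.6 | 4.1 -3.9 | 5.5 -5.1 | 6.9 -6.3 | 8.3 -7.5 | 9.8 -8.7 | 11.3 -9.9 | 12.8 -11.0 | 14.3 -12.1 | 15.8 -13.2 | 17.3 -14.3 | 18.9 -15.3 | 20.5 -16.4 | 22.0 -17.4 | 23.6 -18.3 |
```

Call:
apply_moves([
  {"tx":1.2,"ty":-1.3,"tz":0,"roll":0,"gripper":1},
  {"tx":2.5,"ty":-2.6,"tz":0,"roll":0,"gripper":1},
  {"tx":3.8,"ty":-3.9,"tz":0,"roll":0,"gripper":1},
  {"tx":5.2,"ty":-5.1,"tz":0,"roll":0,"gripper":1},
  {"tx":6.5,"ty":-6.3,"tz":0,"roll":0,"gripper":1},
  {"tx":7.8,"ty":-7.5,"tz":0,"roll":0,"gripper":1},
  {"tx":9.2,"ty":-8.7,"tz":0,"roll":0,"gripper":1},
  {"tx":10.6,"ty":-9.9,"tz":0,"roll":0,"gripper":1},
  {"tx":12,"ty":-11,"tz":0,"roll":0,"gripper":1},
  {"tx":13.4,"ty":-12.1,"tz":0,"roll":0,"gripper":1},
  {"tx":14.8,"ty":-13.2,"tz":0,"roll":0,"gripper":1},
  {"tx":16.2,"ty":-14.3,"tz":0,"roll":0,"gripper":1},
  {"tx":17.7,"ty":-15.3,"tz":0,"roll":0,"gripper":1},
  {"tx":19.2,"ty":-16.3,"tz":0,"roll":0,"gripper":1},
])

```text
time_s: 9.45
eef_pos: [554.2, -81.6, 122.0]
ee_rot: [26.2, 90.0, 44.0]
contact_force: [0.2, -0.6, 0.2]
finger_gap: -0.0
```

```bash
python3 -c "
from ang import *
fz(); lidang('a6'); fz()"
```

```text
t 9.45 fwd 123.5 along -0.0 z 122.0 | F fwd 0.66 al 0.05 z 0.18 gap -0.0
a6 lid angle med 0.585 n 480 spread [0.56 0.63] L max 130.2
t 9.50 fwd 123.6 along -0.1 z 121.7 | F fwd 0.93 al 0.94 z -0.91 gap 0.2
```

View pics/a6.png

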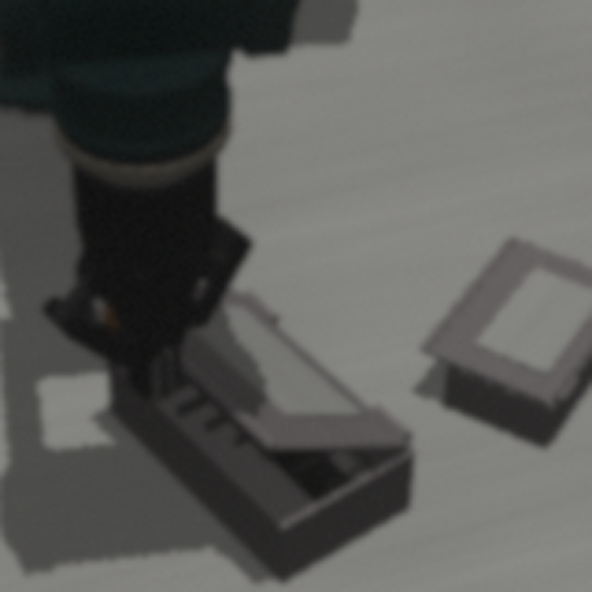

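```bash
python3 arc.py 0.573 0.353 20 0
```

```text
1.2 -0.7 | 2.3 -1.5 | 3.5 -2.2 | 4.7 -2.9 | 5.9 -3.6 | 7.1 -4.2 | 8.3 -4.9 | 9.5 -5.5 | 10.7 -6.2 | 11.9 -6.8 | 13.2 -7.4 | 14.4 -8.0 | 15.7 -8.6 | 16.9 -9.2 | 18.2 -9.7 | 19.4 -10.2 | 20.7 -10.8 | 22.0 -11.3 | 23.3 -11.8 | 24.6 -12.3 |
```

Call:
apply_moves([
  {"tx":1.0,"ty":-0.7,"tz":0,"roll":0,"gripper":1},
  {"tx":2.1,"ty":-1.4,"tz":0,"roll":0,"gripper":1},
  {"tx":3.2,"ty":-2.1,"tz":0,"roll":0,"gripper":1},
  {"tx":4.3,"ty":-2.8,"tz":0,"roll":0,"gripper":1},
  {"tx":5.4,"ty":-3.5,"tz":0,"roll":0,"gripper":1},
  {"tx":6.5,"ty":-4.2,"tz":0,"roll":0,"gripper":1},
  {"tx":7.6,"ty":-4.8,"tz":0,"roll":0,"gripper":1},
  {"tx":8.8,"ty":-5.4,"tz":0,"roll":0,"gripper":1},
  {"tx":10,"ty":-6,"tz":0,"roll":0,"gripper":1},
  {"tx":11.2,"ty":-6.6,"tz":0,"roll":0,"gripper":1},
  {"tx":12.4,"ty":-7.2,"tz":0,"roll":0,"gripper":1},
  {"tx":13.6,"ty":-7.8,"tz":0,"roll":0,"gripper":1},
])

```text
time_s: 10.7
eef_pos: [556.5, -89.0, 108.4]
ee_rot: [127.8, 90.0, 145.6]
contact_force: [0.5, -0.6, -0.6]
finger_gap: -0.3
```

```bash
python3 -c "
from ang import *
fz(); lidang('a7'); fz()"
```

```text
t 10.70 fwd 131.2 along -0.0 z 108.4 | F fwd 0.73 al 0.30 z -0.57 gap -0.3
a7 lid angle med 0.454 n 581 spread [0.43 0.49] L max 129.7
t 10.75 fwd 131.3 along -0.1 z 108.2 | F fwd 2.55 al 0.24 z -0.89 gap 0.3
```

View pics/a7.png

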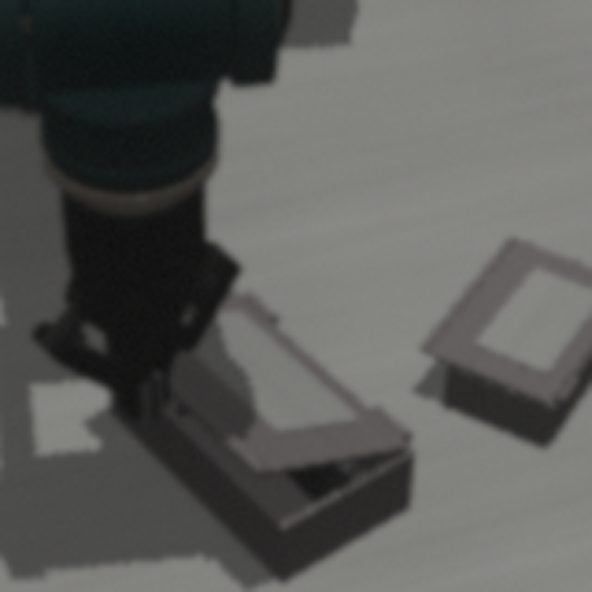

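```bash
python3 arc.py 0.443 0.303 14 0
```

```text
1.1 -0.5 | 2.3 -1.0 | 3.4 -1.6 | 4.6 -2.1 | 5.7 -2.5 | 6.9 -3.0 | 8.0 -3.5 | 9.2 -3.9 | 10.4 -4.4 | 11.5 -4.8 | 12.7 -5.2 | 13.9 -5.6 | 15.1 -6.0 | 16.3 -6.4 |
```

Call:
apply_moves([
  {"tx":1.0,"ty":-0.5,"tz":0,"roll":0,"gripper":1},
  {"tx":2.1,"ty":-1.0,"tz":0,"roll":0,"gripper":1},
  {"tx":3.2,"ty":-1.5,"tz":0,"roll":0,"gripper":1},
  {"tx":4.3,"ty":-2.0,"tz":0,"roll":0,"gripper":1},
  {"tx":5.4,"ty":-2.5,"tz":0,"roll":0,"gripper":1},
  {"tx":6.5,"ty":-3.0,"tz":0,"roll":0,"gripper":1},
  {"tx":7.6,"ty":-3.4,"tz":0,"roll":0,"gripper":1},
  {"tx":8.7,"ty":-3.9,"tz":0,"roll":0,"gripper":1},
  {"tx":9.9,"ty":-4.3,"tz":0,"roll":0,"gripper":1},
  {"tx":11,"ty":-4.7,"tz":0,"roll":0,"gripper":1},
  {"tx":12.1,"ty":-5.1,"tz":0,"roll":0,"gripper":1},
  {"tx":13.2,"ty":-5.5,"tz":0,"roll":0,"gripper":1},
])

```text
time_s: 11.95
eef_pos: [558.2, -94.2, 95.2]
ee_rot: [-129.7, 90.0, -111.9]
contact_force: [-0.7, -0.6, -0.6]
finger_gap: 0.0
```

```bash
python3 -c "
from ang import *
fz(); lidang('a8'); fz()"
```

```text
t 11.95 fwd 136.7 along -0.0 z 95.2 | F fwd 0.34 al -0.85 z -0.59 gap 0.0
a8 lid angle med 0.328 n 646 spread [0.31 0.36] L max 129.6
t 12.00 fwd 136.7 along -0.1 z 95.0 | F fwd 2.38 al 0.80 z -0.65 gap 0.2
```

Call:
apply_moves([
  {"tx":1.1,"ty":-0.3,"tz":0,"roll":0,"gripper":1},
  {"tx":2.2,"ty":-0.7,"tz":0,"roll":0,"gripper":1},
  {"tx":3.3,"ty":-1.1,"tz":0,"roll":0,"gripper":1},
  {"tx":4.4,"ty":-1.4,"tz":0,"roll":0,"gripper":1},
  {"tx":5.5,"ty":-1.7,"tz":0,"roll":0,"gripper":1},
  {"tx":6.6,"ty":-2.0,"tz":0,"roll":0,"gripper":1},
  {"tx":7.7,"ty":-2.3,"tz":0,"roll":0,"gripper":1},
  {"tx":8.8,"ty":-2.6,"tz":0,"roll":0,"gripper":1},
])

```text
time_s: 12.8
eef_pos: [559.0, -96.7, 86.4]
ee_rot: [-46.5, 90.0, -28.7]
contact_force: [0.5, -0.3, -0.6]
finger_gap: -0.0
```

```bash
python3 -c "
from ang import *
fz(); lidang('a9'); fz()"
```

```text
t 12.80 fwd 139.3 along -0.0 z 86.4 | F fwd 0.45 al 0.36 z -0.60 gap -0.0
a9 lid angle med 0.244 n 655 spread [0.22 0.29] L max 129.0
t 12.85 fwd 139.3 along -0.1 z 86.2 | F fwd 2.08 al 1.11 z -0.95 gap 0.1
```

View pics/a9.png

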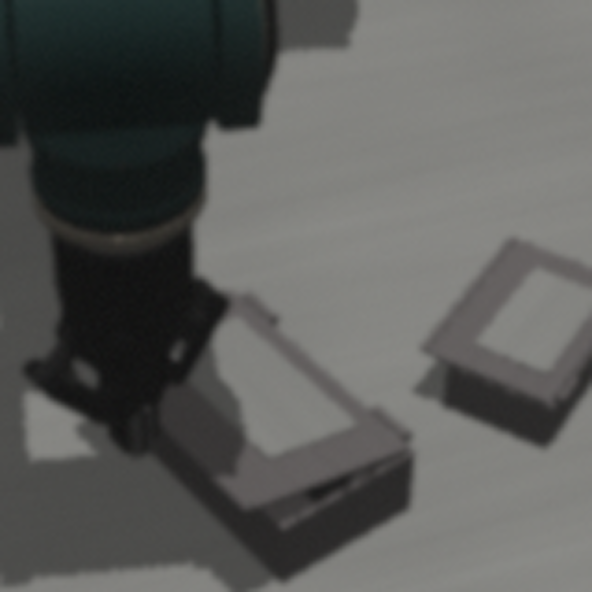

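Call:
apply_moves([
  {"tx":1.0,"ty":-0.2,"tz":0,"roll":0,"gripper":1},
  {"tx":2.0,"ty":-0.4,"tz":0,"roll":0,"gripper":1},
  {"tx":3.0,"ty":-0.6,"tz":0,"roll":0,"gripper":1},
  {"tx":4.0,"ty":-0.8,"tz":0,"roll":0,"gripper":1},
  {"tx":5.0,"ty":-1.0,"tz":0,"roll":0,"gripper":1},
  {"tx":6.0,"ty":-1.15,"tz":0,"roll":0,"gripper":1},
  {"tx":7.0,"ty":-1.3,"tz":0,"roll":0,"gripper":1},
])

```text
time_s: 13.55
eef_pos: [559.4, -98.0, 79.4]
ee_rot: [-50.6, 90.0, -32.8]
contact_force: [0.3, -0.7, 0.0]
finger_gap: -0.1
```

```bash
cat > fine.py <<'E'
from ang import *
def fine(tag):
    fz(); P,d=lidang(tag); q=P-H; fw=q@f; al=q@a; z=q[:,2]
    m=(al>35)&(al<85)&(fw>15)&(fw<118)&(z>-12)&(z<60)
    # outer plate: robust top surface fit
    b=np.polyfit(fw[m],z[m],1)
    for _ in range(4):
        e=z-(b[0]*fw+b[1]); k=m&(abs(e)<5); b=np.polyfit(fw[k],z[k],1)
    print('fit slope ang %.3f offs %.1f n %d'%(np.arctan(b[0]),b[1],k.sum())); fz()
E
python3 -c "
from fine import *
fine('a10')"
```

```text
t 13.55 fwd 140.6 along -0.0 z 79.4 | F fwd 0.79 al 0.11 z 0.01 gap -0.1
a10 lid angle med 0.185 n 563 spread [0.16 0.22] L max 129.6
fit slope ang 0.148 offs 3.4 n 745
t 13.60 fwd 140.6 along -0.0 z 79.3 | F fwd 1.26 al 0.45 z -1.49 gap -0.1
```

Call:
apply_moves([
  {"tx":0.9,"ty":-0.1,"tz":0,"roll":0,"gripper":1},
  {"tx":1.8,"ty":-0.2,"tz":0,"roll":0,"gripper":1},
  {"tx":2.7,"ty":-0.3,"tz":0,"roll":0,"gripper":1},
  {"tx":3.6,"ty":-0.4,"tz":0,"roll":0,"gripper":1},
  {"tx":4.5,"ty":-0.5,"tz":0,"roll":0,"gripper":1},
  {"tx":5.4,"ty":-0.6,"tz":0,"roll":0,"gripper":1},
])

```text
time_s: 14.2
eef_pos: [559.6, -98.5, 74.1]
ee_rot: [-64.9, 90.0, -47.1]
contact_force: [0.7, -3.7, -0.8]
finger_gap: -0.3
```

```bash
python3 -c "
from fine import *
fine('a11')"
```

```text
t 14.20 fwd 141.2 along 0.0 z 74.1 | F fwd 3.69 al -0.46 z -0.83 gap -0.3
a11 lid angle med 0.144 n 408 spread [0.12 0.17] L max 130.4
fit slope ang 0.105 offs 3.5 n 753
t 14.25 fwd 141.3 along -0.0 z 73.9 | F fwd 3.69 al 1.92 z -2.30 gap -0.3
```

View pics/a11.png

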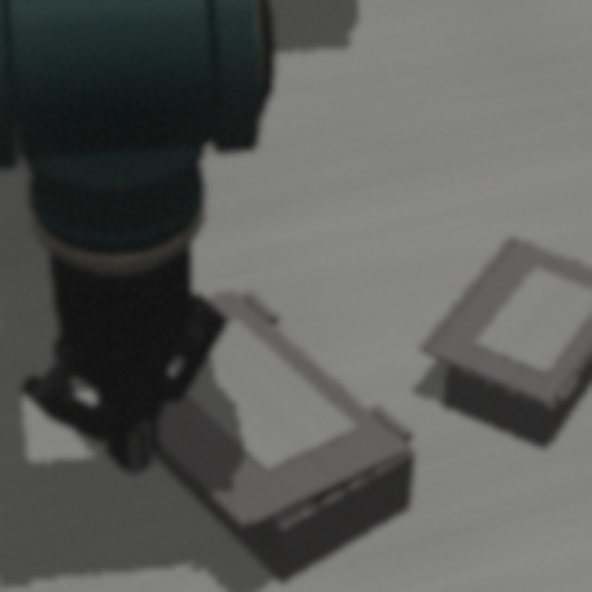

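Call:
apply_moves([
  {"tx":0.8,"ty":-0.1,"tz":0,"roll":0,"gripper":1},
  {"tx":1.6,"ty":-0.2,"tz":0,"roll":0,"gripper":1},
  {"tx":2.4,"ty":-0.25,"tz":0,"roll":0,"gripper":1},
  {"tx":3.2,"ty":-0.3,"tz":0,"roll":0,"gripper":1},
  {"tx":4.0,"ty":-0.4,"tz":0,"roll":0,"gripper":1},
])

```text
time_s: 14.75
eef_pos: [559.7, -98.9, 70.0]
ee_rot: [-102.9, 90.0, -85.1]
contact_force: [1.7, -2.4, -0.6]
finger_gap: -0.1
```

```bash
python3 -c "
from fine import *
fine('a12')"
```

```text
t 14.75 fwd 141.6 along -0.0 z 70.0 | F fwd 2.78 al 0.87 z -0.61 gap -0.1
a12 lid angle med 0.117 n 146 spread [0.1  0.14] L max 130.5
fit slope ang 0.077 offs 3.3 n 767
t 14.80 fwd 141.6 along -0.1 z 69.9 | F fwd 3.56 al 1.13 z -1.15 gap -0.2
```

Call:
apply_moves([
  {"tx":0.7,"ty":-0.05,"tz":0,"roll":0,"gripper":1},
  {"tx":1.4,"ty":-0.1,"tz":0,"roll":0,"gripper":1},
  {"tx":2.1,"ty":-0.15,"tz":0,"roll":0,"gripper":1},
  {"tx":2.8,"ty":-0.2,"tz":0,"roll":0,"gripper":1},
  {"tx":3.5,"ty":-0.25,"tz":0,"roll":0,"gripper":1},
  {"tx":4.2,"ty":-0.25,"tz":0,"roll":0,"gripper":1},
])

```text
time_s: 15.4
eef_pos: [559.8, -99.1, 65.8]
ee_rot: [-143.0, 90.0, -125.2]
contact_force: [2.6, -3.6, -1.2]
finger_gap: -0.2
```

```bash
python3 -c "
from fine import *
fine('a13')"
```

```text
t 15.40 fwd 141.8 along -0.0 z 65.8 | F fwd 4.18 al 1.37 z -1.16 gap -0.2
a13 lid angle med 0.099 n 9 spread [0.1 0.1] L max 129.6
fit slope ang 0.043 offs 3.4 n 776
t 15.45 fwd 141.9 along -0.0 z 65.8 | F fwd 3.90 al 1.27 z -1.79 gap 0.4
```

Call:
apply_moves([
  {"tx":0.6,"ty":0,"tz":0,"roll":0,"gripper":1},
  {"tx":1.2,"ty":-0.05,"tz":0,"roll":0,"gripper":1},
  {"tx":1.8,"ty":-0.1,"tz":0,"roll":0,"gripper":1},
  {"tx":2.4,"ty":-0.1,"tz":0,"roll":0,"gripper":1},
  {"tx":3.0,"ty":-0.1,"tz":0,"roll":0,"gripper":1},
  {"tx":3.6,"ty":-0.1,"tz":0,"roll":0,"gripper":1},
  {"tx":4.2,"ty":-0.1,"tz":0,"roll":0,"gripper":1},
])

```text
time_s: 16.15
eef_pos: [559.8, -99.3, 61.7]
ee_rot: [-97.2, 90.0, -79.4]
contact_force: [2.0, -5.0, -0.5]
finger_gap: 0.1
```

```bash
python3 -c "
from fine import *
fine('a14')"
```

```text
t 16.15 fwd 142.0 along -0.0 z 61.7 | F fwd 5.35 al 0.43 z -0.54 gap 0.1
  return _methods._mean(a, axis=axis, dtype=dtype,
  ret = ret.dtype.type(ret / rcount)
Traceback (most recent call last):
  File "fine.py", line 3, in fine
    fz(); P,d=lidang(tag); q=P-H; fw=q@f; al=q@a; z=q[:,2]
              ~~~~~~^^^^^
  File "ang.py", line 7, in lidang
    A=np.arctan2(z[m],fw[m]); print(tag,'lid angle med',np.median(A).round(3),'n',m.sum(), 'spread',np.percentile(A,[10,90]).round(2), 'L max',np.percentile(np.hypot(fw,z)[m],98).round(1))
                                                                                                    ~~~~~~~~~~~~~^^^^^^^^^^^
IndexError: index -1 is out of bounds for axis 0 with size 0
```

View pics/a14.png

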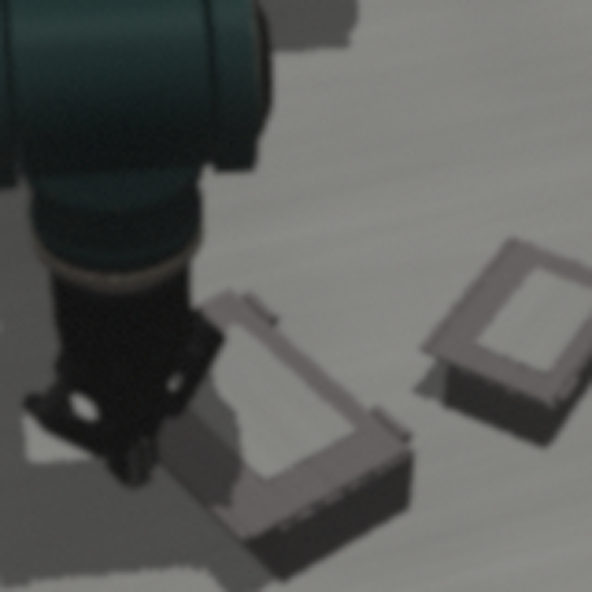

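Call:
apply_moves([
  {"tx":0.5,"ty":-0.1,"tz":0,"roll":0,"gripper":1},
  {"tx":1.0,"ty":-0.1,"tz":0,"roll":0,"gripper":1},
  {"tx":1.5,"ty":-0.15,"tz":0,"roll":0,"gripper":1},
  {"tx":2.0,"ty":-0.2,"tz":0,"roll":0,"gripper":1},
  {"tx":2.5,"ty":-0.2,"tz":0,"roll":0,"gripper":1},
])

```text
time_s: 16.7
eef_pos: [559.9, -99.4, 59.2]
ee_rot: [56.6, 90.0, 74.4]
contact_force: [0.2, -3.3, 2.2]
finger_gap: -0.2
```

```bash
sed -i "s/A=np.arctan2/return P,d\n    A=np.arctan2/" ang.py; python3 -c "
from fine import *
fine('a15')"
```

```text
t 16.70 fwd 142.1 along 0.0 z 59.2 | F fwd 3.23 al -0.78 z 2.20 gap -0.2
fit slope ang -0.011 offs 3.8 n 805
t 16.75 fwd 142.1 along 0.0 z 59.3 | F fwd 2.47 al 0.61 z 1.42 gap 0.1
```

Call:
apply_moves([
  {"tx":0,"ty":-0.5,"tz":0,"roll":0,"gripper":1},
  {"tx":0,"ty":-1,"tz":0,"roll":0,"gripper":1},
  {"tx":0,"ty":-2,"tz":0,"roll":0,"gripper":1},
  {"tx":0,"ty":-5,"tz":0,"roll":0,"gripper":1},
  {"tx":0,"ty":-12,"tz":0,"roll":0,"gripper":1},
  {"tx":-3,"ty":-22,"tz":0,"roll":0,"gripper":1},
  {"tx":-15,"ty":-35,"tz":0,"roll":0,"gripper":1},
  {"tx":-35,"ty":-48,"tz":0,"roll":0,"gripper":1},
  {"tx":-65,"ty":-58,"tz":0,"roll":0,"gripper":1},
  {"tx":-100,"ty":-65,"tz":0,"roll":0,"gripper":1},
  {"tx":-135,"ty":-70,"tz":0,"roll":0,"gripper":1},
  {"tx":-160,"ty":-70,"tz":0,"roll":0,"gripper":1},
  {"tx":-170,"ty":-70,"tz":0,"roll":0,"gripper":1},
  {"tx":-170,"ty":-70,"tz":0,"roll":0,"gripper":1},
])

```text
time_s: 18.15
eef_pos: [581.6, -166.8, 230.8]
ee_rot: [-36.6, 89.9, -18.9]
contact_force: [0.1, -0.6, -1.1]
finger_gap: 0.1
```

```bash
python3 -c "
from fine import *
fine('a16')
im,d=optics.read_camera('top'); cv2.imwrite('pics/top16.png',im)
P,uv=cloud('top',d,(235,170,340,265)); q=P-H; z=P[:,2]
k=(z>42)&(z<70)&(abs(q@a)<110)&(abs(q@f-60)<100); print(k.sum(),cv2.minAreaRect(P[k,:2].astype(np.float32)),np.percentile(z[k],[5,50,95]))
"
```

```text
t 18.15 fwd 212.9 along 0.2 z 230.8 | F fwd 0.63 al -0.11 z -1.08 gap 0.1
fit slope ang -0.004 offs 3.3 n 805
t 18.20 fwd 212.5 along -0.1 z 229.0 | F fwd -0.54 al -1.06 z -0.26 gap -0.1
2789 ((535.0787353515625, -21.594886779785156), (180.32073974609375, 134.467041015625), 17.426855087280273) [50.62649144 55.7039376  60.54140051]
```

View pics/a16.png

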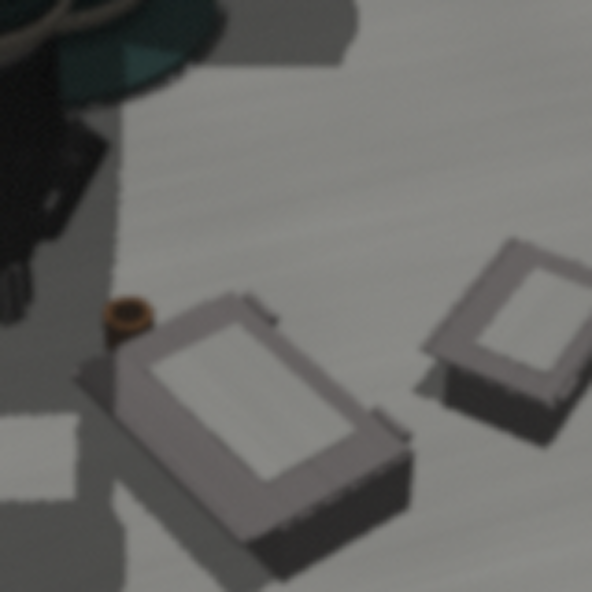

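View pics/top16.png

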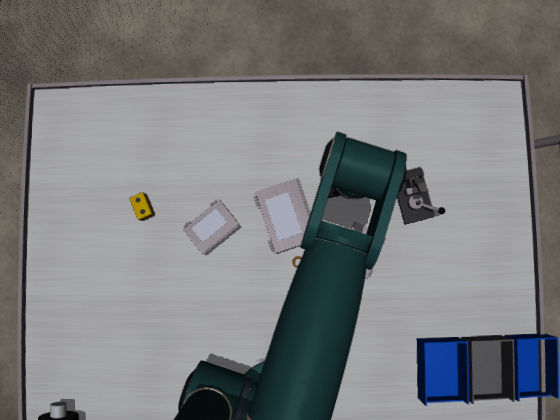

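```bash
python3 -c "
from h import *
print(arm.hand_in()); fz()"
```

```text
the job is handed in; nothing more can be done
None
the job is handed in; nothing more can be done
```

The lid of the largest case is fully shut without a slam. I handed the job in at about 18 s, with the hand clear and touching nothing.

- **Pull:** The shut fingers pulled the lid from behind, from about 1.62 rad to about 1.23 rad, where it started to fall.
- **Catch:** I hopped the fingers over the lip and caught it on the back of the rear-facing finger at about 1.0 rad.
- **Lowering:** The finger followed the lip's arc down at about 0.05 to 0.17 rad/s. The lid stayed on the finger until the upward force showed it had seated.
- **Forces:** The readings I took during the pull and the lowering peaked at about 5 N horizontally.

**How it was held:** The moves only allow the tool to point straight down, so the finger stood upright in front of the bead. The lid was carried by sideways contact and friction, not on a finger lying flat under the lip. It was never gripped.

**Last checks:**
- **Lid:** The fitted lid slope is -0.004 rad, and the top camera puts the plate at about 56 mm high. Both agree with a shut lid.
- **Case and surroundings:** The case, the bushing and the bumper look unmoved in the pictures. I compared the case's and bushing's positions by eye and did not remeasure them.
- **Keys:** With the lid shut I can't see whether every key is still in its clip, and none shows outside the case.
- **One disagreement:** During lowering, the lid angle from the camera and from the finger position differed by up to about 0.02 rad, which is within the calibration error.

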